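# Put the spice jar away in the push-latch drawer

### The arm

A 6-joint arm with a two-finger parallel gripper is mounted at the origin on a cart in front of the work surface, level with it; the furniture and walls round the work are solid. World frame = base frame: x ahead of the robot, y to its left, z up, the work surface at z = 0. Lengths are in m, angles in rad, forces in N, time in s.
With the tool pointing down it reaches from about 0.35 to 0.85 m from the base axis. Payload 8.1 kg.
Tool frame: the origin (TCP) lies midway between the tips of the shut fingers; the grasp point (between the pads) lies robot.grip_depth behind it (robot.grip_depth is the distance from the TCP to the grasp point, in m); z points along the fingers, y is the line along which they close (so a half turn about z gives the same grasp; the last joint's range is limited). The gripper opens to 93 mm and grips with 3 to 60 N. Pads are 15 mm wide; open, the fingers measure 128 mm over their backs; the gripper's body (75 mm by 188 mm) begins 65 mm behind the grasp point.
Start: joints at [1.182, 0.13, 1.488, -0, 1.523, -0.085], TCP at [0.179, 0.573, 0.219] pointing down, gripper open.
Joint ranges: [-2.96, 2.96], [-0.89, 2.26], [0.02, 2.5], [-1.34, 4.48], [0, 2.73], [-2.66, 2.66]. Speed limits (rad/s): [2.39, 2.39, 2.79, 3.14, 3.14, 3.14].

### API

Orientations are given as a rotation vector (axis times angle).
In Python, from plant import robot gives the robot as it stands.
- The arm moves only by the tool carry_out, never from a script. Its argument "rows" is a list of rows, each a list of 6 numbers: the shift along the tool's x, y, z in m, then the turn, a rotation vector about the tool's x, y, z in degrees. A call has 1 to 12 rows; each row is the pose to reach, as a shift and turn from the pose commanded when the call began, along the tool's axes at that moment; what a row does not reach only later rows make up. A row lasts 1/8 s, in which the tool goes at most 62.5 mm and 10.7 degrees, less where a joint would pass 70% of its speed; a pose out of reach is approached as far as the arm can. A call with a gripper value outside its range is refused whole. "jaw" is the closure in counts, from 0 (fully open) to 255 (shut), set as the call begins (left out, the last holds). The fingers move at their own pace and stop on an object; "force" is the grip in N (left out, the last holds). Time passes only in rows, so rows that repeat a pose let the fingers close. It gives the time, the measured TCP pose, the force, the opening and the grip force at its end, in the units of the state.
- robot.read_state(): the state, without advancing time (a new reading comes with each control period).
- robot.read_camera(name): name is "side" or "top" or "wrist"; returns the picture (400x640x3 uint8, red, green, blue); there is no depth.
- robot.camera_model(name): a dict with "fx", "fy", "cx", "cy" (pixels), "R" (3x3) and "t" (3): a world point X has camera coordinates R X + t; the wrist camera has in their place "mount" (4x4, takes a point from camera to tool coordinates, whose origin is the TCP and whose axes are the flange's). Camera axes: x right, y down, z forward; pixel columns grow to the right and rows downward; lengths in m; the calibration is good to about 2 mm. A picture is of the moment at which its call begins: read the wrist's pose just before it. camera_model takes no time and is no camera call.
- robot.close_job(): hands the job in; it is judged then, once.
Trained networks look in the newest picture that a camera, given by its name, has taken for a name from the list of things; names that differ only in an ending like _2 or _b are one class to them, and where a whole thing is asked for, a point or a joint stands for the part that bears it (a point fixed in the world has none). Each returns a list of dicts, best first, with "conf" (0 to 1); they miss things now and then, are a little off and sometimes report something else, mostly with a low value. They report only what shows in the picture. A call takes as long as a camera call. They do not tell look-alikes from the thing itself.
- robot.outline_of(camera, target): "pixels" (400x640 bool, what is visible of it) and "pixel" ([column, row] in pixels, amid what is visible of it).
The state is a dict: "t": time; "q": joint angles; "dq": joint speeds; "joint_torque": joint torques, N m; "tool_pos": TCP position; "orientation": TCP orientation; "force": force on the tool from outside, world axes, zero at the start; "wrist_torque": the same for the moment, N m; "opening": finger opening in m; "gripper_force": force on a finger pad.
Only numpy, scipy, OpenCV 4.12 (cv2) and the standard library are available. Lean on these libraries where they do the work, as an engineer would, in place of code of your own. Each camera call takes 0.05 s, during which the arm holds its last target. There are 200 camera calls.

### The job

The low spice drawer has no handle: press its white front in so that the latch lets go and it springs open. Then pick up the standing spice jar with the white cap without knocking it over, lay it on its side on the worktop and let go of it, take it again from above, lay it flat in the drawer and let go, and press the drawer shut until the latch holds it. Leave the gold-capped jar, the salt shaker, the lemon and the garlic where they are.

Things in the scene. Friction and masses are not known exactly. Their poses are not given: they have to be found in the camera images.
- spice_drawer (a joint): Drawer slide, m: 0 (to 0.002) latched, 0.135 fully out (towards the robot), -0.0075 inner stop. Push-push latch: press in to -0.006 or to the stop (6 to 12 N), then withdraw: a damped spring drives it fully out in about 1 s. To shut, push it home (2 to 10 N, more if fast) again to -0.006 or the stop and withdraw: it returns to 0 and stays. If pushed less far in, it comes out again.
- press_spot (a point): Steel dot, 18 mm, in the middle of the drawer's white front; moves with the drawer. The front is an upright face 140 mm wide, from 34 mm below to 31 mm above the dot. Axes: x points into the unit (pushing direction; the drawer comes out along -x), y to the left, z up. Latched, the front's back stands 10 mm off the case.
- spice_unit: Fixed low wooden case of the drawer, 140 mm wide, 215 mm deep, 72 mm high; origin at the bottom middle of its front edge, on the worktop at the right; x into the case, y left, z up.
- drawer_floor (a point): Centre of the drawer's inner floor, on its upper side; moves with the drawer, axes as press_spot. Inside 145 mm long in x, 112 mm wide in y; side and back walls 36 mm above the floor, front 52 mm. Fully out, all of the inside is open from above, the case starting 72 mm inward of this point. Only 45 mm of height under the case top: the jar fits lying only.
- jar_center (a point): Spice jar to put away: glass, green and red label, white cap with green top, 41 mm in diameter, 102 mm tall, 0.08 to 0.15 kg. The point is half-way up on its axis; z points to the cap. Starts upright on the worktop at the left (top 6 mm below z = 0); x 0.47 to 0.60, y 0.24 to 0.44 there is clear of other things. Lying, its centre is 20.5 mm above what it lies on.
- gold_jar: Bystander: spice jar with a gold cap, 45 mm in diameter, 98 mm tall; origin in the middle of its foot, z up.
- shaker: Bystander: white salt shaker with a grey domed cap, 44 mm in diameter, 90 mm tall, standing on top of the drawer's case; origin in the middle of its foot, z up.
- lemon: Bystander: lemon, 69 x 53 x 53 mm, lying on the worktop; origin at its underside.
- garlic: Bystander: garlic bulb, 51 x 52 x 52 mm, on the worktop; origin at its underside.
Things that resemble listed ones, but are neither listed nor needed, are in the scene too. What is shaped like the part that bears jar_center but blue or turquoise is not meant.

How it is judged:
By the outcome, as a careful person would: the job done as asked, in the order asked, and still so for the second after the job is handed in, with the robot touching nothing.
It also fails if it takes over 70 s, if anything falls off the work surface, if the arm or the gripper's body presses on something with over 40 N, if the wrist force passes 120 N, or if a joint passes its speed limit or range.

## Working session

There is one attempt and no reset: what is moved stays moved. The work goes in short steps, Python scripts to look and compute and a tool call to move; the robot and the scene stay as the last step left them, time stands still between calls to the robot, and variables do not carry over. Pictures are saved under pics/ and viewed, at most 10 in all, crops included, and the job is handed in when it is done.

Besides the shell and the picture viewer there is one more tool, called after "Emit:" by a JSON object that holds its "name" and its "arguments", one argument or row to a line. carry_out: Moves the arm, as the interface text tells. Its arguments: {"type":"object","properties":{"rows":{"type":"array"},"jaw":{"type":"number"},"force":{"type":"number"}},"required":["rows"]}

```bash
ls; mkdir -p pics; cat > h.py <<'E'
import numpy as np, cv2
from scipy.spatial.transform import Rotation as Rot
from plant import robot
def ray(cam,px,st=None):
    m=robot.camera_model(cam)
    d=np.array([(px[0]-m["cx"])/m["fx"],(px[1]-m["cy"])/m["fy"],1.])
    if "R" in m:
        R=np.array(m["R"]);t=np.array(m["t"]);return -R.T@t,R.T@d
    M=np.array(m["mount"]);s=st or robot.read_state()
    Rw=Rot.from_rotvec(s["orientation"]).as_matrix()
    return Rw@M[:3,3]+np.array(s["tool_pos"]),Rw@(M[:3,:3]@d)
def onz(cam,px,z,st=None):
    o,d=ray(cam,px,st);return o+d*(z-o[2])/d[2]
def proj(cam,X):
    m=robot.camera_model(cam);c=np.array(m["R"])@X+np.array(m["t"]);return np.array([m["fx"]*c[0]/c[2]+m["cx"],m["fy"]*c[1]/c[2]+m["cy"]])
def snap(cam,name):
    im=robot.read_camera(cam);cv2.imwrite(f"pics/{name}.png",im[:,:,::-1]);return im
def meet(c1,p1,c2,p2):
    a,u=ray(c1,p1);b,v=ray(c2,p2)
    s=np.linalg.lstsq(np.c_[u,-v],b-a,rcond=None)[0]
    return (a+u*s[0]+b+v*s[1])/2,np.linalg.norm(a+u*s[0]-b-v*s[1])
E
python3 - <<'E'
from h import *
np.set_printoptions(precision=4,suppress=True)
a=snap("side","side0");b=snap("top","top0")
cv2.imwrite("pics/both0.png",cv2.resize(np.vstack([a,b])[:,:,::-1],None,fx=.75,fy=.75))
print(robot.grip_depth,robot.read_state())
for c in("side","top"):
    m=robot.camera_model(c);R=np.array(m["R"]);print(c,-R.T@np.array(m["t"]),R[2],m["fx"])
    for n in("jar_center","press_spot","spice_drawer","spice_unit","shaker","gold_jar","lemon","garlic"):
        for o in robot.outline_of(c,n):
            ys,xs=np.nonzero(o["pixels"]);print(c,n,round(o["conf"],2),np.round(o["pixel"]),xs.min(),xs.max(),ys.min(),ys.max(),onz(c,o["pixel"],0))
print(robot.camera_model("wrist")["mount"])
E
```

```text
pics
0.0188 {'t': 0.1, 'q': array([ 1.1816,  0.1311,  1.4892, -0.    ,  1.523 , -0.0854]), 'dq': array([-0.0001, -0.0016, -0.0034, -0.0011, -0.0001, -0.0001]), 'joint_torque': array([  0.0004, -56.1343, -49.3092,   0.077 ,   0.0291,  -0.0001]), 'tool_pos': array([0.1793, 0.572 , 0.2177]), 'orientation': array([-0.4753, -3.105 ,  0.0025]), 'force': array([-0.2626,  0.3162, -1.2577]), 'wrist_torque': array([-0.0114, -0.0095,  0.0231]), 'gripper_force': 0.0, 'opening': 0.09286501310463581}
side [0.0981 1.2064 0.9847] [ 0.3538 -0.7446 -0.566 ] 448.8932281911983
side jar_center 0.9 [293. 217.] 288 299 205 233 [0.7609 0.0429 0.    ]
side jar_center 0.73 [269. 215.] 262 275 202 230 [0.8477 0.0672 0.    ]
side jar_center 0.67 [305. 290.] 298 312 273 307 [0.5548 0.3566 0.    ]
side jar_center 0.26 [377. 143.] 372 381 132 151 [ 0.6691 -0.6476  0.    ]
side press_spot 0.68 [393. 165.] 383 402 151 177 [ 0.5373 -0.4716  0.    ]
side spice_drawer 0.52 [390. 163.] 384 402 152 176 [ 0.5552 -0.488   0.    ]
side spice_unit 0.95 [372. 158.] 339 402 138 177 [ 0.6399 -0.4951  0.    ]
side gold_jar 0.77 
[... 557 characters left out ...]
p spice_unit 0.7 [450. 205.] 426 478 178 236 [ 0.6186 -0.4545  0.    ]
top spice_unit 0.57 [463. 203.] 453 473 195 209 [ 0.6248 -0.5004  0.    ]
top spice_unit 0.41 [237. 191.] 228 242 185 199 [0.6761 0.2831 0.    ]
top shaker 0.71 [462. 201.] 454 473 196 209 [ 0.6336 -0.4996  0.    ]
top gold_jar 0.78 [166. 219.] 155 177 212 227 [0.5822 0.5166 0.    ]
top gold_jar 0.23 [447. 227.] 427 470 223 235 [ 0.5434 -0.4406  0.    ]
top lemon 0.53 [203. 189.] 195 214 182 196 [0.6823 0.3967 0.    ]
top garlic 0.73 [235. 189.] 228 242 185 199 [0.682  0.2906 0.    ]
[[-0.0004 -0.9536 -0.3012  0.0826]
 [ 1.     -0.0001 -0.0009  0.0007]
 [ 0.0008 -0.3012  0.9536 -0.1652]
 [ 0.      0.      0.      1.    ]]
```

View pics/both0.png

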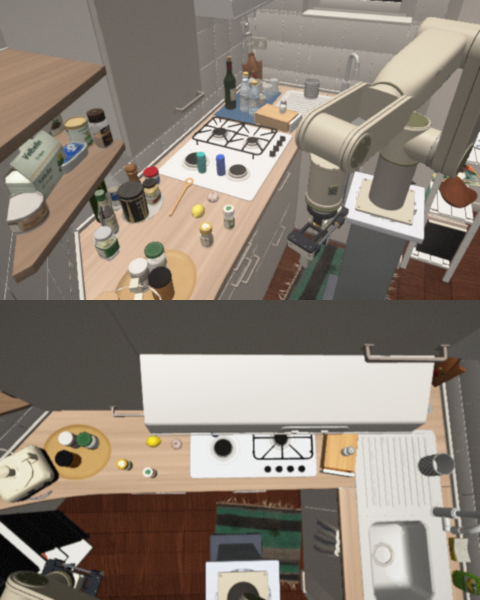

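```bash
python3 - <<'E'
import cv2,numpy as np
a=cv2.imread("pics/side0.png");b=cv2.imread("pics/top0.png")
f=lambda i,x,y,w,h:cv2.resize(i[y:y+h,x:x+w],(400,300),interpolation=cv2.INTER_CUBIC)
cv2.imwrite("pics/crop0.png",np.vstack([np.hstack([f(a,240,195,120,90),f(a,330,110,120,90)]),np.hstack([f(b,150,170,100,75),f(b,410,170,100,75)])]))
E
```

```text
(no output)
```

View pics/crop0.png

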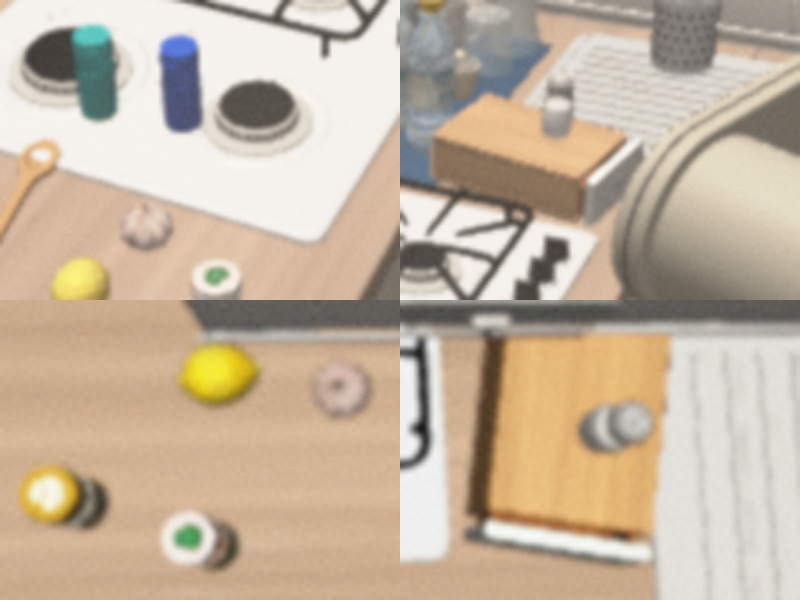

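Candidates for the jar, side picture: the blue jar (293,217), the turquoise jar (269,215), the gold-capped jar (277,313) and the white cap with green top (305,290; top picture 197,226). I choose the last, and the crop confirms it. The drawer's white front is at side (393,165) / top (450,231), with the shaker on the case.

```bash
cat >> h.py <<'E'
np.set_printoptions(precision=4,suppress=True)
def R_of(yaw): # tool down, tool y at world angle yaw (deg); tool x = y cross z
    a=np.radians(yaw);y=np.array([np.cos(a),np.sin(a),0]);z=np.array([0,0,-1.]);return np.c_[np.cross(y,z),y,z]
def to(p,R,s=None):
    s=s or robot.read_state();R0=Rot.from_rotvec(s["orientation"]).as_matrix()
    R=R_of(R) if np.isscalar(R) else R
    return np.r_[np.round(1000*R0.T@(np.array(p)-s["tool_pos"]),1),np.round(Rot.from_matrix(R0.T@R).as_rotvec(degrees=True),2)]
E
python3 - <<'E'
from h import *
for p in[(.42,.40,.25),(.5,.1,.25),(.5,-.1,.25),(.36,-.40,.22)]: print(to(p,85))
print(meet("side",(305,290),"top",(200,229)))
for p in [(427,226),(472,236)]: print(onz("top",p,.066))
for p in [(457,203)]: print(onz("top",p,.072))
E
```

```text
[-281.1   -92.7   -31.3     0.      0.    -12.41]
[-447.2  -355.    -31.3     0.      0.    -12.41]
[-507.   -545.9   -31.3     0.      0.    -12.41]
[-463.2  -874.     -1.4     0.      0.    -12.41]
(array([0.5401, 0.3932, 0.0427]), np.float64(0.0067836939878511094))
[ 0.5413 -0.3491  0.066 ]
[ 0.5062 -0.4978  0.066 ]
[ 0.6158 -0.4523  0.072 ]
```

Emit:
{"name": "carry_out", "arguments": {
  "rows": [
    [-0.28,-0.09,-0.03,0,0,0],
    [-0.28,-0.09,-0.03,0,0,0],
    [-0.28,-0.09,-0.03,0,0,0],
    [-0.28,-0.09,-0.03,0,0,0],
    [-0.28,-0.09,-0.03,0,0,0],
    [-0.44,-0.35,-0.03,0,0,0],
    [-0.44,-0.35,-0.03,0,0,0],
    [-0.44,-0.35,-0.03,0,0,0],
    [-0.44,-0.35,-0.03,0,0,0],
    [-0.44,-0.35,-0.03,0,0,0],
    [-0.5,-0.55,-0.03,0,0,0],
    [-0.5,-0.55,-0.03,0,0,0]
  ],
  "jaw": 255,
  "force": 30
}}

```text
t: 2.4
tool_pos: [0.4929, -0.02, 0.2488]
orientation: [0.475, 3.105, 0.0]
force: [0.9, 0.1, -0.3]
opening: 0.0005
gripper_force: 0.0
```

```bash
python3 - <<'E'
from h import *
print(robot.read_state()["tool_pos"],robot.read_state()["q"])
for p in[(.5,-.1,.25),(.35,-.41,.22)]: print(to(p,77))
E
```

```text
[ 0.4929 -0.02    0.2488] [-0.1445 -0.1733  1.7329  0.      1.5814 -1.4117]
[-30.7  -74.3   -1.2    0.01   0.03  -4.39]
[  19.8  -414.9    28.7     0.01    0.03   -4.39]
```

Emit:
{"name": "carry_out", "arguments": {
  "rows": [
    [-0.02,-0.06,0,0,0,-4.4],
    [-0.02,-0.12,0,0,0,-4.4],
    [-0.01,-0.18,0,0,0,-4.4],
    [0,-0.24,0.01,0,0,-4.4],
    [0.01,-0.3,0.015,0,0,-4.4],
    [0.015,-0.36,0.02,0,0,-4.4],
    [0.02,-0.415,0.02,0,0,-4.4],
    [0.02,-0.415,0.02,0,0,-4.4],
    [0.02,-0.415,0.02,0,0,-4.4]
  ]
}}

```text
t: 3.52
tool_pos: [0.3498, -0.4079, 0.2285]
orientation: [-0.357, -3.121, -0.001]
force: [1.0, 0.9, -0.6]
opening: 0.0007
gripper_force: 0.0
```

```bash
python3 - <<'E'
from h import *
s=robot.read_state();print(s["tool_pos"],s["q"])
a=snap("wrist","w1");b=snap("top","top1")
cv2.imwrite("pics/w1v.png",np.vstack([a,cv2.resize(b[130:280,380:540],(640,600))[:200]])[:,:,::-1])
for c in("wrist","top"):
  for n in("press_spot","spice_unit","shaker"):
    for o in robot.outline_of(c,n):
        m=o["pixels"].astype(np.uint8);print(c,n,round(o["conf"],2),np.round(o["pixel"]),cv2.boxPoints(cv2.minAreaRect(cv2.findNonZero(m))).round().tolist())
E
```

```text
[ 0.3498 -0.4079  0.2285] [-0.9576 -0.043   1.6487  0.0004  1.5364 -2.3006]
wrist spice_unit 0.56 [321. 366.] [[314.0, 303.0], [324.0, 303.0], [324.0, 379.0], [314.0, 379.0]]
wrist shaker 0.49 [320. 382.] [[315.0, 376.0], [324.0, 376.0], [324.0, 392.0], [315.0, 392.0]]
top press_spot 0.69 [447. 227.] [[427.0, 231.0], [429.0, 222.0], [473.0, 229.0], [471.0, 238.0]]
top spice_unit 0.62 [446. 204.] [[425.0, 233.0], [430.0, 175.0], [478.0, 179.0], [473.0, 237.0]]
top shaker 0.64 [463. 202.] [[455.0, 197.0], [472.0, 197.0], [472.0, 207.0], [455.0, 207.0]]
```

View pics/w1v.png

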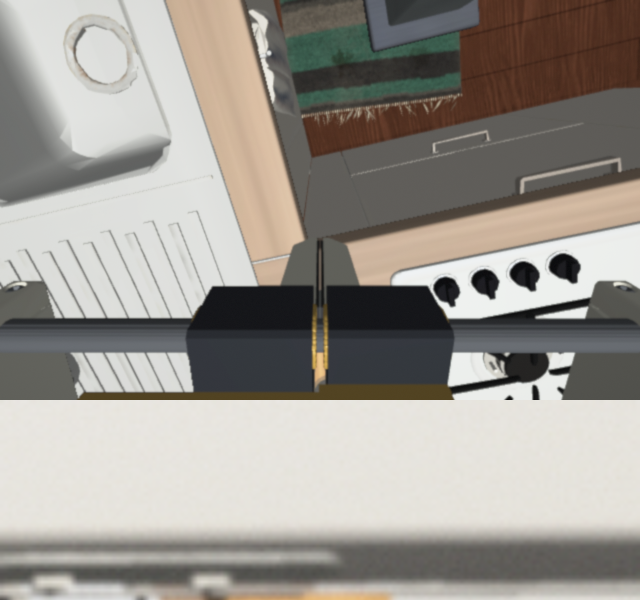

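The wrist camera looks back past the fingers (fingers at rows 240–400, cart at the top), so it misses the drawer. I'll use the top and side views for it.

```bash
python3 - <<'E'
from h import *
b=cv2.imread("pics/top1.png");a=snap("side","side1")[:,:,::-1]
cv2.imwrite("pics/c1.png",np.vstack([cv2.resize(b[170:245,415:490],(600,600),interpolation=cv2.INTER_CUBIC)[:,:],]))
cv2.imwrite("pics/c1.png",np.hstack([cv2.resize(b[170:245,415:490],(500,500),interpolation=cv2.INTER_CUBIC),cv2.resize(a[125:200,360:405],(300,500),interpolation=cv2.INTER_CUBIC)]))
E
```

```text
(no output)
```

View pics/c1.png

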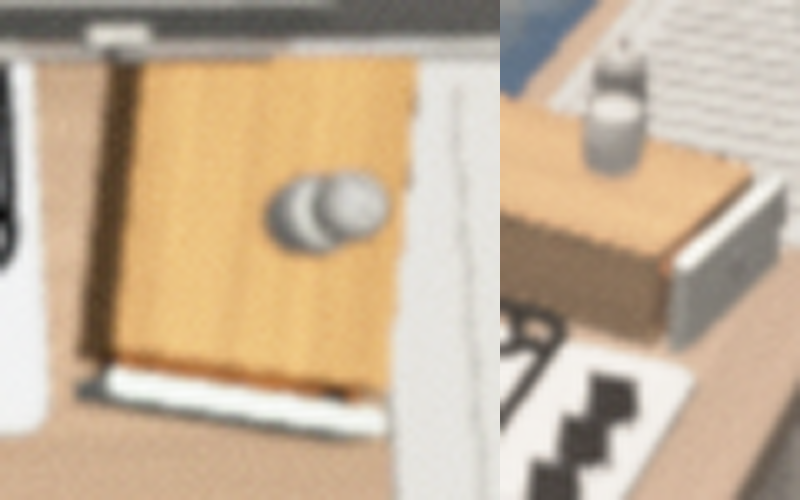

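```bash
python3 - <<'E'
from h import *
T=lambda u,v:(415+u/6.667-.4,170+v/6.667-.4)
S=lambda u,v:(360+(u-500)/6.667-.4,125+v/6.667-.4)
z=.063
print("front",onz("top",T(107,395),z),onz("top",T(383,436),z))
print("case front edge",onz("top",T(118,358),z+.003),onz("top",T(386,390),z+.003),"left back",onz("top",T(137,62),z+.003))
print("meet",meet("top",T(107,395),"side",S(680,280)),meet("top",T(383,436),"side",S(785,190)))
print("shaker foot",onz("top",T(300,230),z+.003))
s=robot.read_state();print(s["q"])
E
```

```text
front [ 0.5319 -0.3617  0.063 ] [ 0.5097 -0.4994  0.063 ]
case front edge [ 0.5499 -0.3673  0.066 ] [ 0.5323 -0.5013  0.066 ] left back [ 0.6989 -0.3855  0.066 ]
meet (array([ 0.5341, -0.3653,  0.0506]), np.float64(0.0026814806341170223)) (array([ 0.5098, -0.5053,  0.0494]), np.float64(0.0013002303989736118))
shaker foot [ 0.6128 -0.4632  0.066 ]
[-0.9565 -0.0435  1.6488  0.      1.5362 -2.3011]
```

```bash
python3 - <<'E'
from h import *
m=np.array([.521,-.432]);u=np.array([.9895,-.1444])
for d,z in((.08,.1),(.08,.02),(.03,.02)): print(to(np.r_[m-u*d,z],81.7))
E
```

```text
[-92.2    8.1  128.8   -0.01   0.01  -4.66]
[-92.1    8.1  208.8   -0.01   0.01  -4.66]
[-142.     12.2   208.8    -0.01    0.01   -4.66]
```

Emit:
{"name": "carry_out", "arguments": {
  "rows": [
    [-0.05,0.004,0.05,0,0,-4.7],
    [-0.092,0.008,0.1,0,0,-4.7],
    [-0.092,0.008,0.15,0,0,-4.7],
    [-0.092,0.008,0.2,0,0,-4.7],
    [-0.1,0.009,0.209,0,0,-4.7],
    [-0.12,0.0105,0.209,0,0,-4.7],
    [-0.142,0.012,0.209,0,0,-4.7],
    [-0.142,0.012,0.209,0,0,-4.7]
  ]
}}

```text
t: 4.97
tool_pos: [0.4936, -0.4297, 0.0226]
orientation: [0.226, 3.13, -0.004]
force: [-0.5, -0.3, 1.1]
opening: 0.0005
gripper_force: 0.0
```

```bash
python3 - <<'E'
from h import *
s=robot.read_state();print(s["tool_pos"],s["force"],s["q"])
m=np.array([.521,-.432]);u=np.array([.9895,-.1444])
for d in(.01,0): print(to(np.r_[m-u*d,.02],81.7))
E
```

```text
[ 0.4936 -0.4297  0.0226] [-0.487  -0.279   1.1048] [-0.7947  0.4326  1.4993  0.0002  1.2052 -2.2217]
[-17.4    1.6    2.7   -0.15   0.21   0.06]
[-27.4    1.6    2.7   -0.15   0.21   0.06]
```

Emit:
{"name": "carry_out", "arguments": {
  "rows": [
    [-0.005,0,0,0,0,0],
    [-0.01,0,0,0,0,0],
    [-0.013,0,0,0,0,0],
    [-0.016,0,0,0,0,0],
    [-0.018,0,0,0,0,0],
    [-0.02,0,0,0,0,0],
    [-0.022,0,0,0,0,0]
  ]
}}

```text
t: 5.85
tool_pos: [0.5119, -0.4314, 0.0195]
orientation: [-0.228, -3.132, -0.001]
force: [-4.9, 1.6, 3.5]
opening: 0.0004
gripper_force: 2.6
```

Emit:
{"name": "carry_out", "arguments": {
  "rows": [
    [-0.002,0,0,0,0,0],
    [-0.004,0,0,0,0,0],
    [-0.006,0,0,0,0,0]
  ]
}}

```text
t: 6.22
tool_pos: [0.5178, -0.4324, 0.0195]
orientation: [-0.228, -3.132, -0.001]
force: [-6.1, 1.3, 2.6]
opening: 0.0006
gripper_force: 2.8
```

Emit:
{"name": "carry_out", "arguments": {
  "rows": [
    [-0.002,0,0,0,0,0],
    [-0.003,0,0,0,0,0],
    [-0.004,0,0,0,0,0]
  ]
}}

```text
t: 6.6
tool_pos: [0.5188, -0.4325, 0.0195]
orientation: [-0.229, -3.126, -0.003]
force: [-22.7, 6.6, 15.5]
opening: 0.0002
gripper_force: 11.9
```

Emit:
{"name": "carry_out", "arguments": {
  "rows": [
    [0.05,0,0,0,0,0],
    [0.11,0,-0.02,0,0,0],
    [0.16,0,-0.06,0,0,0],
    [0.17,0,-0.12,0,0,0],
    [0.17,0,-0.18,0,0,0],
    [0.17,0.06,-0.21,0,0,0],
    [0.17,0.12,-0.21,0,0,0],
    [0.15,0.18,-0.21,0,0,0]
  ]
}}

```text
t: 7.6
tool_pos: [0.3993, -0.2341, 0.2308]
orientation: [0.23, 3.131, -0.002]
force: [0.8, 0.2, -0.2]
opening: 0.0004
gripper_force: 0.0
```

```bash
python3 - <<'E'
from h import *
s=robot.read_state();print(s["tool_pos"],s["force"],s["q"])
a=snap("top","top2")
cv2.imwrite("pics/top2c.png",cv2.resize(a[170:270,400:500],(600,600),interpolation=cv2.INTER_CUBIC)[:,:,::-1])
for c in("top",):
  for n in("jar_center","press_spot","drawer_floor"):
    for o in robot.outline_of(c,n):
        m=o["pixels"].astype(np.uint8);print(c,n,round(o["conf"],2),np.round(o["pixel"]),cv2.boxPoints(cv2.minAreaRect(cv2.findNonZero(m))).round().tolist())
for p in[(.38,-.1,.25),(.42,.26,.23),(.43,.33,.23)]: print(to(p,90),to(p,270))
E
```

```text
[ 0.3993 -0.2341  0.2308] [ 0.7609  0.1737 -0.2067] [-0.6411 -0.257   1.8372  0.0001  1.5586 -2.0653]
top jar_center 0.58 [201. 229.] [[191.0, 224.0], [209.0, 224.0], [209.0, 237.0], [191.0, 237.0]]
top press_spot 0.67 [446. 233.] [[426.0, 250.0], [429.0, 222.0], [469.0, 226.0], [466.0, 254.0]]
top drawer_floor 0.93 [446. 234.] [[426.0, 252.0], [429.0, 222.0], [469.0, 226.0], [466.0, 256.0]]
[ 38.5  130.4  -20.2   -0.05   0.04  -8.12] [ 38.5  130.4  -20.2    0.07   0.07 171.88]
[ 49.8  492.4   -0.5   -0.05   0.04  -8.12] [ 49.8  492.4   -0.5    0.07   0.07 171.88]
[ 49.8  563.1   -0.5   -0.05   0.04  -8.12] [ 49.8  563.1   -0.5    0.07   0.07 171.88]
```

View pics/top2c.png

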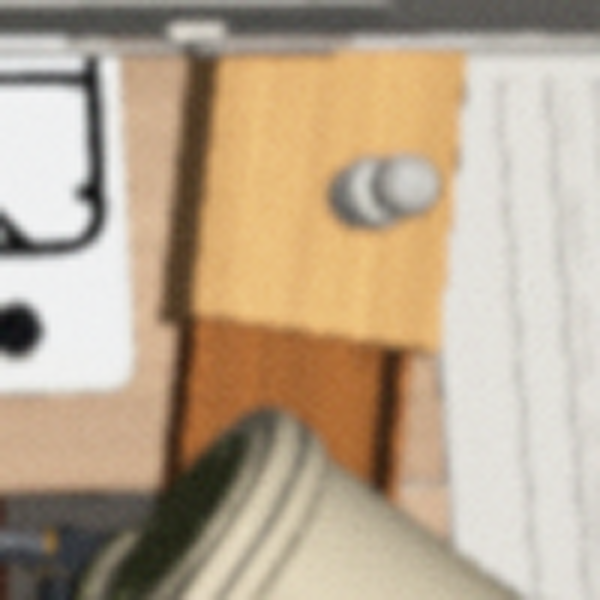

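The drawer has sprung out; the floor is visible at crop (280,400). Next is the jar, with the tool flipped so the wrist camera is on top when it tilts.

```bash
cat >> h.py <<'E'
def R_tilt(phi,th): # fingers point th deg below horizontal at heading phi; tool x on the upper side (th=90: straight down)
    a,t=np.radians([phi,th]);h=np.array([np.cos(a),np.sin(a),0]);up=np.array([0,0,1.])
    z=np.cos(t)*h-np.sin(t)*up;x=np.sin(t)*h+np.cos(t)*up;return np.c_[x,np.cross(z,x),z]
E
python3 - <<'E'
from h import *
from scipy.optimize import least_squares
D=np.array([[.1311,1.4892,.5995,.2177],[-.1733,1.7329,.4933,.2488],[-.0435,1.6488,.5374,.2285],[.4326,1.4993,.6544,.0226],[-.257,1.8372,.4629,.2308]])
r=np.sqrt(D[:,2]**2-.0512**2)
def f(p):
    L1,L2,a,c=p;q=D[:,0]+D[:,1]
    return np.r_[L1*np.sin(D[:,0])+L2*np.sin(q+a)-r,c+L1*np.cos(D[:,0])+L2*np.cos(q+a)-D[:,3]]
s=least_squares(f,[.45,.4,0,0]);print(s.x,abs(s.fun).max())
L1,L2,a,c=s.x
for Lt in(.25,.3,.35):
    for R,z,th in((.56,.083,20),(.66,.05,20),(.62,.07,110)):
        w=np.array([R-Lt*np.cos(np.radians(th)),z+Lt*np.sin(np.radians(th))-(c+Lt)])
        d=np.hypot(*w);k=np.arccos((d*d-L1*L1-L2*L2)/(2*L1*L2));q2=np.arctan2(w[0],w[1])-np.arctan2(L2*np.sin(k),L1+L2*np.cos(k))
        print(Lt,R,th,"d",d.round(3),"q2,q3,q5",q2.round(2),(k-a).round(2),(np.radians(90+th)-q2-k+a).round(2))
p=[(.42,.0,.25),(.41,.27,.22)]
for x in p: print(to(x,-58.6))
E
```

```text
[ 0.3633  0.5549  0.0873 -0.0668] 0.00021113397844151408
0.25 0.56 20 d 0.325 q2,q3,q5 -0.26 2.46 -0.28
0.25 0.66 20 d 0.428 q2,q3,q5 0.13 2.17 -0.39
0.25 0.62 110 d 0.716 q2,q3,q5 0.53 1.3 1.66
0.3 0.56 20 d 0.282 q2,q3,q5 -0.32 2.59 -0.35
0.3 0.66 20 d 0.387 q2,q3,q5 0.12 2.29 -0.48
0.3 0.62 110 d 0.732 q2,q3,q5 0.58 1.24 1.67
0.35 0.56 20 d 0.245 q2,q3,q5 -0.38 2.71 -0.42
0.35 0.66 20 d 0.35 q2,q3,q5 0.12 2.39 -0.59
0.35 0.62 110 d 0.749 q2,q3,q5 0.63 1.18 1.68
[ 13.1  235.   -20.2    0.04   0.07 140.48]
[ 61.1  500.9    9.5    0.04   0.07 140.48]
```

```bash
python3 - <<'E'
from h import *
print(to((.47,.12,.22),-10))
E
```

```text
[-19.5  360.9    9.7    0.     0.07  91.88]
```

Emit:
{"name": "carry_out", "arguments": {
  "rows": [
    [-0.002,0.04,0.001,0,0,10],
    [-0.004,0.08,0.002,0,0,20],
    [-0.006,0.12,0.003,0,0,30],
    [-0.008,0.16,0.004,0,0,40],
    [-0.01,0.2,0.005,0,0,50],
    [-0.012,0.24,0.006,0,0,60],
    [-0.014,0.28,0.007,0,0,70],
    [-0.016,0.32,0.008,0,0,80],
    [-0.02,0.36,0.01,0,0,90],
    [-0.02,0.36,0.01,0,0,92]
  ],
  "jaw": 40
}}

```text
t: 9.05
tool_pos: [0.4716, 0.1185, 0.2191]
orientation: [-2.414, -2.01, 0.001]
force: [-0.3, -0.8, 0.3]
opening: 0.0785
gripper_force: 0.0
```

```bash
python3 - <<'E'
from h import *
s=robot.read_state();print(s["tool_pos"],s["q"],s["opening"])
for k in (.5,1):
    th=90-70*k;print(to(np.array([.47,.12,.22])*(1-k)+np.array([.522,.291,.083])*k,R_tilt(80,th)))
E
```

```text
[0.4716 0.1185 0.2191] [ 0.1407 -0.1811  1.7936  0.      1.5299  0.3225] 0.0785245591822184
[90.    8.3  67.6   0.08 35.01 -0.41]
[178.8   18.5  136.     0.21  70.01  -0.39]
```

Emit:
{"name": "carry_out", "arguments": {
  "rows": [
    [0.025,0.002,0.015,0,10,0],
    [0.05,0.005,0.03,0,20,0],
    [0.075,0.007,0.045,0,30,0],
    [0.1,0.01,0.06,0,40,0]
  ]
}}

```text
t: 9.55
tool_pos: [0.5006, 0.2126, 0.1603]
orientation: [-1.996, -1.664, -0.737]
force: [0.4, 0.4, -1.7]
opening: 0.0782
gripper_force: 0.0
```

```bash
python3 - <<'E'
from h import *
s=robot.read_state();print(s["tool_pos"],s["q"],s["opening"])
print(to([.522,.291,.083],R_tilt(80,20)))
E
```

```text
[0.5006 0.2126 0.1603] [-0.1721 -0.1414  2.0375  0.7319  1.3137 -0.2106] 0.07820506222558503
[ 11.8    6.3  111.4    0.57  29.73  -0.01]
```

Emit:
{"name": "carry_out", "arguments": {
  "rows": [
    [0.004,0.002,0.04,0,10,0],
    [0.008,0.004,0.075,0,20,0],
    [0.012,0.006,0.11,0,30,0],
    [0.012,0.006,0.11,0,30,0],
    [0.012,0.006,0.11,0,30,0]
  ]
}}

```text
t: 10.18
tool_pos: [0.5204, 0.2906, 0.0842]
orientation: [-1.618, -1.35, -1.133]
force: [1.1, -1.0, 0.9]
opening: 0.0782
gripper_force: 0.0
```

```bash
python3 - <<'E'
from h import *
s=robot.read_state();print(s["tool_pos"],s["q"],s["force"])
a=snap("wrist","w3");s=robot.read_state()
for o in robot.outline_of("wrist","jar_center")+robot.outline_of("wrist","gold_jar"):
    ys,xs=np.nonzero(o["pixels"]);print(round(o["conf"],2),np.round(o["pixel"]),xs.min(),xs.max(),ys.min(),ys.max())
    # foot row / cap: axis by mid columns
    for z,row in((.096,ys.min()),(-.006,ys.max())):
        xm=xs[abs(ys-row)<4].mean();print(z,row,onz("wrist",(xm,row),z,s))
E
```

```text
[0.5204 0.2906 0.0842] [-0.2381  0.3568  2.0439  1.2896  1.3507 -0.8112] [ 1.0802 -0.969   0.8875]
0.86 [319. 187.] 292 344 133 249
0.096 133 [0.5443 0.4164 0.096 ]
-0.006 249 [ 0.5381  0.3792 -0.006 ]
0.76 [336. 115.] 313 353 89 176
0.096 89 [0.5792 0.5202 0.096 ]
-0.006 176 [ 0.5936  0.496  -0.006 ]
```

View pics/w3.png

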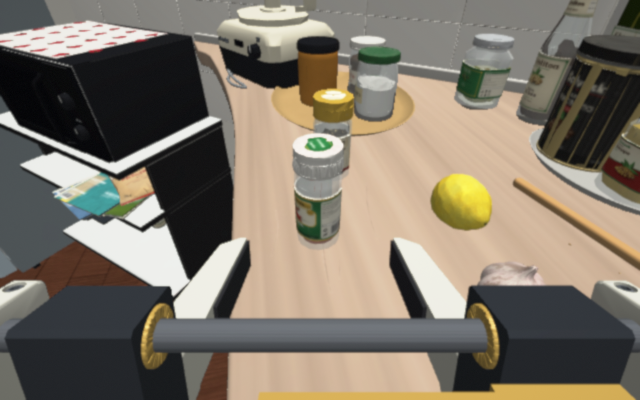

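The white cap with green top is at (319,187) between the fingers; the gold cap is behind it at (336,115). The choice holds, with the jar axis near (0.541, 0.398).

```bash
python3 - <<'E'
from h import *
d=R_tilt(80,20)[:,2];c=np.array([.541,.398,.047])
for k in(-.045,.014): print(to(c+k*d,R_tilt(80,20)))
E
```

```text
[-1.4  -1.   71.2   0.53  0.1   0.53]
[ -1.3   -1.5  130.2    0.53   0.1    0.53]
```

Emit:
{"name": "carry_out", "arguments": {
  "rows": [
    [-0.001,-0.001,0.035,0.5,0,0.5],
    [-0.001,-0.001,0.07,0.5,0,0.5],
    [-0.001,-0.001,0.09,0.5,0,0.5],
    [-0.001,-0.001,0.11,0.5,0,0.5],
    [-0.001,-0.001,0.13,0.5,0,0.5],
    [-0.001,-0.001,0.13,0.5,0,0.5]
  ]
}}

```text
t: 11.08
tool_pos: [0.5416, 0.4134, 0.0424]
orientation: [-1.609, -1.351, -1.125]
force: [0.8, 0.1, 0.3]
opening: 0.0786
gripper_force: 0.0
```

Emit:
{"name": "carry_out", "arguments": {
  "rows": [
    [0,0,0,0,0,0],
    [0,0,0,0,0,0],
    [0,0,0,0,0,0],
    [0,0,0,0,0,0],
    [0,0,0,0,0,0]
  ],
  "jaw": 200,
  "force": 15
}}

```text
t: 11.7
tool_pos: [0.5398, 0.4121, 0.0376]
orientation: [-1.614, -1.343, -1.119]
force: [-0.2, -0.6, -0.4]
opening: 0.0406
gripper_force: 15.0
```

```bash
python3 - <<'E'
from h import *
s=robot.read_state();print(s["tool_pos"],s["q"],s["force"],s["opening"],s["gripper_force"])
R0=Rot.from_rotvec(s["orientation"]).as_matrix();print(R0)
P=s["tool_pos"]-.014*R0[:,2]; print("grasp pt",P)
def tgt(P,th,phi=80): R=R_tilt(phi,th);return to(P+.014*R[:,2],R,s)
print(tgt(P+[0,0,.02],20)); 
for k in(.25,.5,.75,1): print(tgt(P+np.array([-.01*k,-.06*k,.07]),20+90*k))
print(tgt(P+np.array([-.01,-.06,.0]),110))
E
```

```text
[0.5398 0.4121 0.0376] [ 0.0237  0.5226  1.9464  1.494   1.1803 -0.8365] [-0.1893 -0.5708 -0.4103] 0.04056584650346472 14.959583356976509
[[ 0.0702  0.9847  0.1598]
 [ 0.3348 -0.1741  0.926 ]
 [ 0.9397 -0.0115 -0.3419]]
grasp pt [0.5375 0.3991 0.0424]
[18.8  -0.2  -6.8  -0.2  -0.01 -0.63]
[ 55.2   -0.5  -39.3   -0.32 -22.5   -0.58]
[ 45.5   -0.4  -56.6   -0.43 -45.    -0.52]
[ 37.2   -0.2  -75.4   -0.54 -67.5   -0.44]
[ 31.    -0.   -95.1   -0.65 -90.    -0.34]
[-34.8    0.8  -71.2   -0.65 -90.    -0.34]
```

Emit:
{"name": "carry_out", "arguments": {
  "rows": [
    [0.019,0,-0.007,0,0,0],
    [0.066,0,-0.024,0,0,0],
    [0.061,0,-0.031,0,-10,0],
    [0.056,0,-0.038,0,-20,0],
    [0.052,0,-0.045,0,-30,0],
    [0.0475,0,-0.053,0,-40,0],
    [0.0435,0,-0.061,0,-50,0],
    [0.04,0,-0.069,0,-60,0],
    [0.0365,0,-0.0775,-0.5,-70,-0.3],
    [0.0335,0,-0.086,-0.6,-80,-0.3],
    [0.031,0,-0.095,-0.6,-90,-0.3],
    [0.031,0,-0.095,-0.6,-90,-0.3]
  ],
  "force": 20
}}

```text
t: 13.2
tool_pos: [0.5245, 0.3357, 0.095]
orientation: [2.211, 1.863, -0.401]
force: [0.3, 0.6, -1.3]
opening: 0.0401
gripper_force: 20.0
```

```bash
python3 - <<'E'
from h import *
s=robot.read_state();print(s["tool_pos"],s["q"],s["force"],s["opening"],s["gripper_force"])
R0=Rot.from_rotvec(s["orientation"]).as_matrix();print(R0)
P=s["tool_pos"]-.014*R0[:,2]; print("grasp pt",P)
im=snap("side","side4")
cv2.imwrite("pics/side4c.png",cv2.resize(im[230:330,250:370],(720,600),interpolation=cv2.INTER_CUBIC)[:,:,::-1])
for th in(105,110): 
  R=R_tilt(80,th)
  for z in(.03,.0145): print(th,z,to(np.r_[P[:2],z]+.014*R[:,2],R,s))
E
```

```text
[0.5245 0.3357 0.095 ] [ 0.6307  0.5458  1.2519 -0.2392  1.606   0.8241] [ 0.2559  0.5957 -1.2719] 0.040144900099572486 19.952489286661148
[[ 0.1579  0.9854 -0.0644]
 [ 0.9248 -0.1704 -0.3402]
 [-0.3462 -0.0059 -0.9381]]
grasp pt [0.5254 0.3405 0.1081]
105 0.03 [28.3   0.5  73.2  -0.26  5.26  0.28]
105 0.0145 [33.7   0.6  87.7  -0.26  5.26  0.28]
110 0.03 [27.1   0.5  73.3  -0.25  0.26  0.29]
110 0.0145 [32.5   0.6  87.8  -0.25  0.26  0.29]
```

View pics/side4c.png

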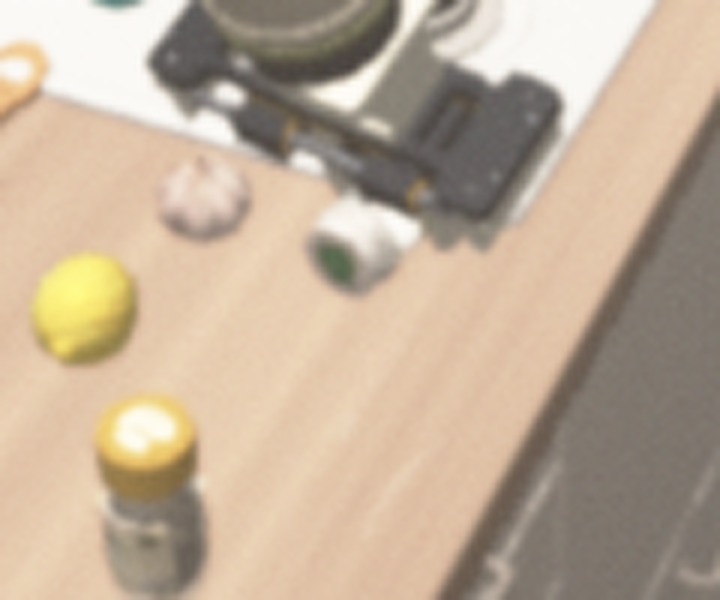

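Side picture: the jar is held lying, cap end at (335,260), clear of the garlic, lemon and gold jar. Lowering it.

Emit:
{"name": "carry_out", "arguments": {
  "rows": [
    [0.012,0,0.033,0,0,0],
    [0.024,0,0.066,0,0,0],
    [0.028,0,0.077,0,0,0],
    [0.03,0,0.0805,0,0,0],
    [0.03,0,0.0815,0,0,0],
    [0.0305,0,0.083,0,0,0]
  ]
}}

```text
t: 14.0
tool_pos: [0.5277, 0.3356, 0.0125]
orientation: [2.216, 1.859, -0.387]
force: [-0.1, -0.4, -1.3]
opening: 0.0403
gripper_force: 20.0
```

Emit:
{"name": "carry_out", "arguments": {
  "rows": [
    [0.0005,0,0.0015,0,0,0],
    [0.001,0,0.003,0,0,0],
    [0.001,0,0.003,0,0,0]
  ]
}}

```text
t: 14.38
tool_pos: [0.5265, 0.3349, 0.0075]
orientation: [2.215, 1.859, -0.392]
force: [0.9, -0.3, -0.8]
opening: 0.04
gripper_force: 20.0
```

Emit:
{"name": "carry_out", "arguments": {
  "rows": [
    [0.0005,0,0.0015,0,0,0],
    [0.001,0,0.003,0,0,0],
    [0.0015,0,0.0045,0,0,0],
    [0.0015,0,0.0045,0,0,0]
  ]
}}

```text
t: 14.88
tool_pos: [0.5265, 0.3346, 0.0027]
orientation: [2.215, 1.859, -0.392]
force: [-0.6, -1.1, -0.6]
opening: 0.0402
gripper_force: 20.0
```

Emit:
{"name": "carry_out", "arguments": {
  "rows": [
    [0.0005,0,0.001,0,0,0],
    [0.0007,0,0.002,0,0,0],
    [0.001,0,0.003,0,0,0]
  ]
}}

```text
t: 15.25
tool_pos: [0.5266, 0.3347, -0.0002]
orientation: [2.215, 1.859, -0.391]
force: [0.3, 0.5, -0.6]
opening: 0.0404
gripper_force: 20.0
```

Emit:
{"name": "carry_out", "arguments": {
  "rows": [
    [0.0003,0,0.001,0,0,0],
    [0.0003,0,0.001,0,0,0],
    [0.0007,0,0.002,0,0,0],
    [0.0007,0,0.002,0,0,0]
  ]
}}

```text
t: 15.75
tool_pos: [0.5267, 0.3347, -0.0018]
orientation: [2.215, 1.859, -0.391]
force: [-1.0, -0.9, 3.3]
opening: 0.0402
gripper_force: 20.0
```

Emit:
{"name": "carry_out", "arguments": {
  "rows": [
    [0,0,0,0,0,0],
    [0,0,0,0,0,0],
    [0,0,0,0,0,0],
    [0,0,-0.01,0,0,0],
    [0,0,-0.03,0,0,0],
    [0,0,-0.07,0,0,0],
    [0,0,-0.12,0,0,0],
    [0,0,-0.12,0,0,0]
  ],
  "jaw": 90
}}

```text
t: 16.75
tool_pos: [0.5369, 0.3789, 0.118]
orientation: [2.217, 1.86, -0.374]
force: [0.8, -0.0, 0.3]
opening: 0.06
gripper_force: 0.0
```

```bash
python3 - <<'E'
from h import *
s=robot.read_state();print(s["tool_pos"],s["q"],s["force"],s["opening"])
im=snap("side","side5")
for o in robot.outline_of("side","jar_center")[:4]:
    m=o["pixels"].astype(np.uint8);print("side",round(o["conf"],2),np.round(o["pixel"]),onz("side",o["pixel"],.0145))
b=snap("wrist","w5");s=robot.read_state()
for o in robot.outline_of("wrist","jar_center"):
    m=o["pixels"].astype(np.uint8);bp=cv2.boxPoints(cv2.minAreaRect(cv2.findNonZero(m)));print(round(o["conf"],2),np.round(o["pixel"]),bp.tolist())
    print(onz("wrist",o["pixel"],.0145,s),[onz("wrist",p,.0145,s)[:2].round(4) for p in bp])
cv2.imwrite("pics/c5.png",np.vstack([b[:,:,::-1],cv2.resize(im[230:330,200:520],(640,200))[:,:,::-1]]))
E
```

```text
[0.5369 0.3789 0.118 ] [ 0.6675  0.6093  1.1177 -0.2308  1.6654  0.8491] [ 0.7715 -0.0069  0.2903] 0.06001946867566372
side 0.58 [314. 285.] [0.5332 0.3382 0.0145]
0.97 [321. 191.] [[295.0, 135.0], [348.0, 135.0], [348.0, 253.0], [295.0, 253.0]]
[0.5315 0.3482 0.0145] [array([0.5216, 0.4029]), array([0.5606, 0.396 ]), array([0.5451, 0.2691]), array([0.4937, 0.2781])]
0.91 [582. 298.] [[562.8112182617188, 312.6603698730469], [572.3961791992188, 279.1131896972656], [593.7924194335938, 285.2264099121094], [584.2074584960938, 318.7735900878906]]
[0.7941 0.1509 0.0145] [array([0.7811, 0.1248]), array([0.7744, 0.1882]), array([0.8001, 0.1733]), array([0.8098, 0.107 ])]
```

View pics/c5.png

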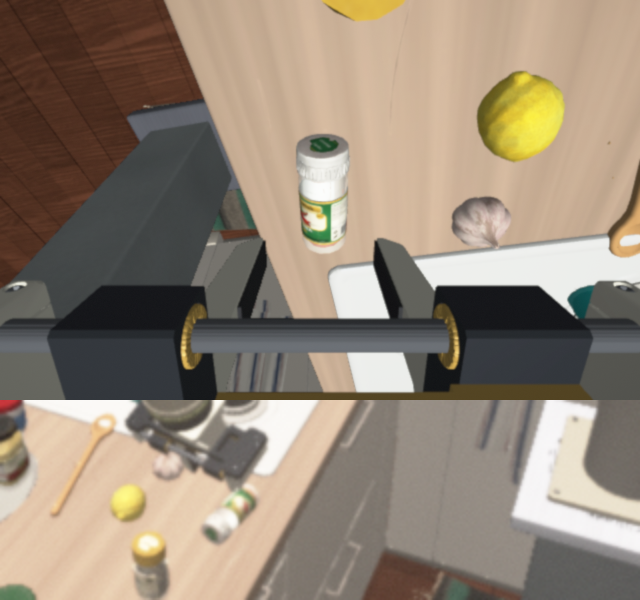

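The wrist view shows the jar lying flat, cap at (323,140), foot at (323,245), bystanders untouched. Retaking it from straight above.

```bash
python3 - <<'E'
from h import *
for z in(.08,-.001): print(to((.5285,.342,z),R_tilt(80,90)))
E
```

```text
[-20.7    1.1   39.1   -0.11  20.07   0.02]
[  7.     1.3  115.1   -0.11  20.07   0.02]
```

Emit:
{"name": "carry_out", "arguments": {
  "rows": [
    [-0.01,0,0.02,0,10,0],
    [-0.0207,0.001,0.039,0,20,0],
    [-0.0207,0.001,0.039,0,20,0],
    [-0.0105,0.001,0.067,0,20,0],
    [-0.0005,0.001,0.0945,0,20,0],
    [0.005,0.001,0.11,0,20,0],
    [0.007,0.001,0.115,0,20,0],
    [0.007,0.001,0.115,0,20,0]
  ],
  "jaw": 60
}}

```text
t: 17.95
tool_pos: [0.5293, 0.343, 0.0003]
orientation: [-2.406, -2.02, 0.001]
force: [-0.0, 0.2, -0.3]
opening: 0.0713
gripper_force: 0.0
```

Emit:
{"name": "carry_out", "arguments": {
  "rows": [
    [0,0,0,0,0,0],
    [0,0,0,0,0,0],
    [0,0,0,0,0,0],
    [0,0,0,0,0,0],
    [0,0,0,0,0,0]
  ],
  "jaw": 200,
  "force": 20
}}

```text
t: 18.58
tool_pos: [0.5294, 0.3427, 0.0005]
orientation: [-2.406, -2.019, -0.0]
force: [-0.3, -1.0, 2.8]
opening: 0.0391
gripper_force: 20.0
```

```bash
python3 - <<'E'
from h import *
s=robot.read_state();print(s["tool_pos"],s["q"],s["force"],s["opening"])
R0=Rot.from_rotvec(s["orientation"]).as_matrix();print(R0[:,1:])
for p,y in(((.50,.3,.2),-10),((.47,.0,.22),-55),((.40,-.3,.22),-98.3),((.44,-.42,.20),-98.3)): print(to(p,y))
a=robot.read_camera("top")
for n in("drawer_floor","press_spot"):
  for o in robot.outline_of("top",n)[:1]: print(n,o["pixel"],cv2.boxPoints(cv2.minAreaRect(cv2.findNonZero(o["pixels"].astype(np.uint8)))).round(1).tolist())
cv2.imwrite("pics/c6.png",cv2.resize(a[170:270,400:500],(600,600),interpolation=cv2.INTER_CUBIC)[:,:,::-1])
E
```

```text
[0.5294 0.3427 0.0005] [0.4931 0.4083 1.5764 0.0004 1.1567 0.6674] [-0.3431 -0.9919  2.8124] 0.03911388822038294
[[ 0.9848  0.    ]
 [-0.1736  0.0004]
 [-0.0001 -1.    ]]
[ -47.1   -21.5  -199.6    -0.     -0.02    0.  ]
[-347.7     1.   -219.7    -0.01   -0.02   45.  ]
[-655.3   -15.8  -219.8    -0.02   -0.02   88.3 ]
[-766.6    44.4  -199.9    -0.02   -0.02   88.3 ]
drawer_floor [445.6, 246.2] [[421.70001220703125, 269.6000061035156], [427.8999938964844, 222.5], [473.20001220703125, 228.5], [466.8999938964844, 275.70001220703125]]
press_spot [445.2, 247.5] [[421.6000061035156, 269.6000061035156], [428.79998779296875, 222.0], [475.0, 229.0], [467.79998779296875, 276.6000061035156]]
```

View pics/c6.png

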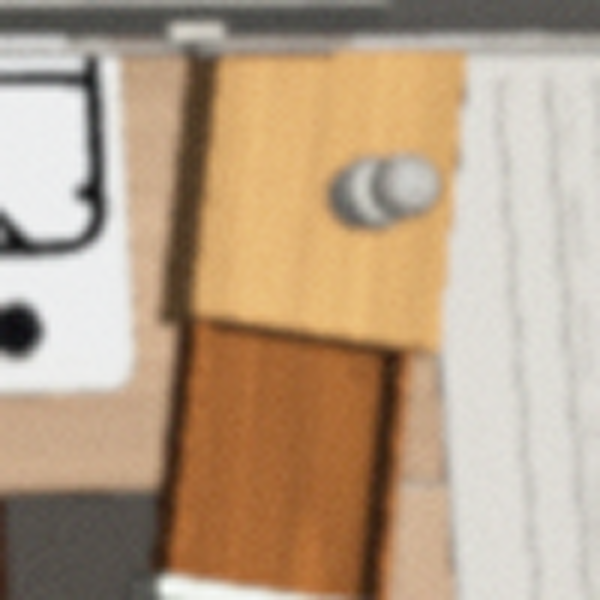

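Emit:
{"name": "carry_out", "arguments": {
  "rows": [
    [-0.005,-0.003,-0.04,0,0,0],
    [-0.02,-0.01,-0.1,0,0,0],
    [-0.05,-0.02,-0.15,0,0,0],
    [-0.1,-0.018,-0.18,0,0,9],
    [-0.16,-0.014,-0.19,0,0,18],
    [-0.22,-0.01,-0.19,0,0,27],
    [-0.28,-0.005,-0.19,0,0,36],
    [-0.34,0,-0.19,0,0,45],
    [-0.4,-0.003,-0.19,0,0,54],
    [-0.46,-0.006,-0.19,0,0,63],
    [-0.52,-0.009,-0.19,0,0,72],
    [-0.58,-0.012,-0.19,0,0,81]
  ]
}}

```text
t: 20.23
tool_pos: [0.4157, -0.2281, 0.1897]
orientation: [-3.141, 0.035, 0.001]
force: [1.7, 0.5, -1.5]
opening: 0.0401
gripper_force: 20.0
```

```bash
python3 - <<'E'
from h import *
s=robot.read_state();print(s["tool_pos"],s["q"],s["opening"],s["gripper_force"])
C=lambda u,v:(400+u/6-.4,170+v/6-.4)
f=lambda n,a,b,z:(lambda A,B:print(n,A,B,np.degrees(np.arctan2(*(A-B)[[1,0]]))))(onz("top",C(*a),z),onz("top",C(*b),z))
f("case left",(212,55),(190,325),.066);f("case right",(465,60),(440,345),.066)
f("floor left",(195,322),(170,570),.011);f("floor right",(385,352),(357,592),.011)
f("front inner top",(365,590),(165,570),.06)
print((proj("top",np.array([.4698,-.4243,.01]))-[400,170]+.4)*6)
for y in(-98,): print(to((.47,-.424,.2),y),to((.47,-.424,.019),y))
E
```

```text
[ 0.4157 -0.2281  0.1897] [-0.61   -0.2007  1.8643 -0.      1.4788  0.9833] 0.040061810765664146 19.991943407803774
case left [ 0.6993 -0.3848  0.066 ] [ 0.5484 -0.3638  0.066 ] -7.932015658198799
case right [ 0.6953 -0.5288  0.066 ] [ 0.5356 -0.503   0.066 ] -9.155319097900376
floor left [ 0.5547 -0.3844  0.011 ] [ 0.4149 -0.3621  0.011 ] -9.048338994221702
floor right [ 0.536  -0.4938  0.011 ] [ 0.4008 -0.4685  0.011 ] -10.613293830976227
front inner top [ 0.4029 -0.4543  0.06  ] [ 0.4157 -0.3444  0.06  ] -96.60430976978061
[272.0171 470.2988]
[ 58.6  194.6  -10.4   -0.02   0.04   6.71] [ 58.7  194.7  170.6   -0.02   0.04   6.71]
```

Emit:
{"name": "carry_out", "arguments": {
  "rows": [
    [0.02,0.06,-0.01,0,0,3],
    [0.04,0.12,-0.01,0,0,6],
    [0.0585,0.18,-0.01,0,0,7.2],
    [0.0585,0.196,-0.005,0,0,7.2],
    [0.0585,0.196,0.03,0,0,7.2],
    [0.0585,0.196,0.08,0,0,7.2],
    [0.0585,0.196,0.09,0,0,7.2],
    [0.0585,0.196,0.09,0,0,7.2]
  ]
}}

```text
t: 21.22
tool_pos: [0.4715, -0.4227, 0.0999]
orientation: [-3.132, 0.223, 0.003]
force: [0.6, -0.5, -0.9]
opening: 0.0398
gripper_force: 20.0
```

```bash
python3 - <<'E'
from h import *
s=robot.read_state();print(s["tool_pos"],s["q"],s["opening"])
print(to((.470,-.4255,.03),-98.5))
b=snap("wrist","w7")
a=robot.read_camera("side")
cv2.imwrite("pics/c7.png",np.vstack([b[:,:,::-1],cv2.resize(a[120:220,320:520],(640,320))[:200,:,::-1]])[:600])
E
```

```text
[ 0.4715 -0.4227  0.0999] [-0.8117  0.3017  1.5125 -0.0003  1.3294  0.9016] 0.0397849080028674
[-1.    3.1  69.9  -0.06  0.1   0.34]
```

View pics/c7.png

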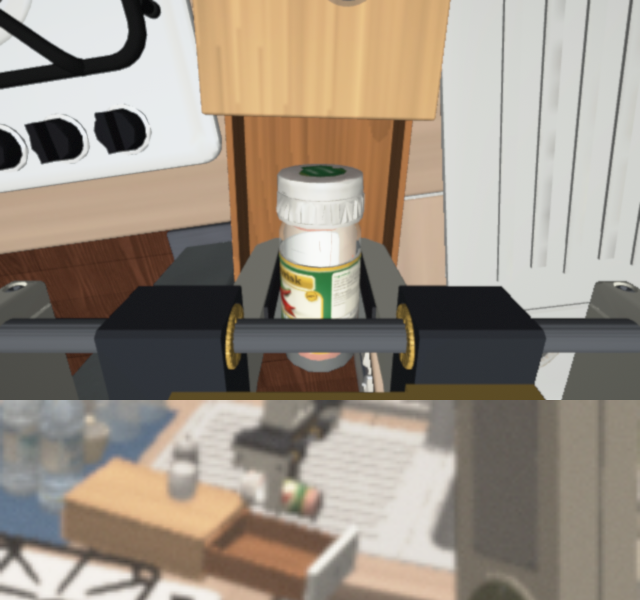

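The jar hangs between the drawer's side walls (x≈240 and 400), cap (320,190) short of the case edge (row 115). Lowering it.

Emit:
{"name": "carry_out", "arguments": {
  "rows": [
    [-0.001,0.003,0.03,0,0,0],
    [-0.001,0.003,0.06,0,0,0],
    [-0.001,0.003,0.073,0,0,0],
    [-0.001,0.003,0.076,0,0,0],
    [-0.001,0.003,0.077,0,0,0]
  ]
}}

```text
t: 21.95
tool_pos: [0.4712, -0.4271, 0.0246]
orientation: [3.132, -0.224, 0.002]
force: [-0.6, -0.2, -0.8]
opening: 0.04
gripper_force: 20.0
```

Emit:
{"name": "carry_out", "arguments": {
  "rows": [
    [0,0,0.0015,0,0,0],
    [0,0,0.003,0,0,0],
    [0,0,0.003,0,0,0]
  ]
}}

```text
t: 22.32
tool_pos: [0.4703, -0.4264, 0.0201]
orientation: [3.134, -0.224, -0.001]
force: [-0.6, 0.8, -0.4]
opening: 0.0395
gripper_force: 20.0
```

Emit:
{"name": "carry_out", "arguments": {
  "rows": [
    [0,0,0.0015,0,0,0],
    [0,0,0.003,0,0,0],
    [0,0,0.004,0,0,0],
    [0,0,0.004,0,0,0]
  ]
}}

```text
t: 22.82
tool_pos: [0.4724, -0.4269, 0.0192]
orientation: [3.132, -0.224, 0.005]
force: [-1.0, 6.2, 17.2]
opening: 0.0398
gripper_force: 20.0
```

Emit:
{"name": "carry_out", "arguments": {
  "rows": [
    [0,0,-0.002,0,0,0],
    [0,0,-0.003,0,0,0],
    [0,0,-0.003,0,0,0]
  ]
}}

```text
t: 23.2
tool_pos: [0.4707, -0.4266, 0.0194]
orientation: [3.133, -0.224, 0.0]
force: [0.9, -0.7, 3.2]
opening: 0.0399
gripper_force: 20.0
```

Emit:
{"name": "carry_out", "arguments": {
  "rows": [
    [0,0,0,0,0,0],
    [0,0,0,0,0,0],
    [0,0,0,0,0,0],
    [0,0,-0.01,0,0,0],
    [0,0,-0.03,0,0,0],
    [0,0,-0.08,0,0,0],
    [0,0,-0.13,0,0,0],
    [0,0,-0.13,0,0,0]
  ],
  "jaw": 110
}}

```text
t: 24.2
tool_pos: [0.4733, -0.4294, 0.1574]
orientation: [3.125, -0.224, 0.013]
force: [-0.3, 0.6, -0.4]
opening: 0.0531
gripper_force: 0.0
```

```bash
python3 - <<'E'
from h import *
s=robot.read_state();print(s["tool_pos"],s["q"],s["opening"],s["force"])
robot.read_camera("wrist");s=robot.read_state()
for n in("jar_center","drawer_floor","spice_unit"):
  for o in robot.outline_of("wrist",n)[:2]:
    bp=cv2.boxPoints(cv2.minAreaRect(cv2.findNonZero(o["pixels"].astype(np.uint8))));print(n,round(o["conf"],2),np.round(o["pixel"]),[onz("wrist",p,.031,s)[:2].round(3).tolist() for p in bp])
for o in (robot.read_camera("side") is not None and robot.outline_of("side","jar_center"))[:4]: print(o["conf"],o["pixel"],onz("side",o["pixel"],.031))
u=np.array([.989,-.148]);m=np.array([.521,-.432])-.135*u
for d,z in((.11,.2),(.09,.03),(.03,.03)): print(d,(m-u*d),to(np.r_[m-u*d,z],-98.5))
E
```

```text
[ 0.4733 -0.4294  0.1574] [-0.8168  0.2566  1.4579 -0.0004  1.4152  0.897 ] 0.05311824745754934 [-0.2573  0.6036 -0.3602]
jar_center 0.87 [316. 194.] [[0.525, -0.413], [0.519, -0.453], [0.41, -0.44], [0.416, -0.394]]
drawer_floor 0.38 [316. 194.] [[0.525, -0.414], [0.519, -0.453], [0.41, -0.44], [0.416, -0.395]]
spice_unit 0.85 [304. 106.] [[0.64, -0.367], [0.618, -0.521], [0.354, -0.505], [0.383, -0.304]]
0.79 [407.9, 164.7] [ 0.4668 -0.4486  0.031 ]
0.63 [295.1, 221.1] [0.7227 0.0966 0.031 ]
0.52 [268.6, 216.6] [0.8224 0.1109 0.031 ]
0.11 [ 0.2787 -0.3957] [-193.4    -2.4   -52.1    -0.1     0.16    0.31]
0.09 [ 0.2985 -0.3987] [-172.9    -2.    117.9    -0.1     0.16    0.31]
0.03 [ 0.3578 -0.4076] [-112.9    -1.7   117.7    -0.1     0.16    0.31]
```

The jar lies centred in the drawer (outline x 0.41–0.525, y≈−0.425). I'll flip the tool back so the camera stays clear of the shaker, go in front, and push the drawer shut.

Emit:
{"name": "carry_out", "arguments": {
  "rows": [
    [-0.03,0,-0.03,0,0,-10],
    [-0.06,0,-0.03,0,0,-20],
    [-0.09,0,-0.03,0,0,-30],
    [-0.12,0,-0.03,0,0,-40],
    [-0.135,-0.001,-0.03,0,0,-50],
    [-0.135,-0.001,-0.03,0,0,-60],
    [-0.135,-0.001,-0.03,0,0,-70],
    [-0.135,-0.001,-0.03,0,0,-80],
    [-0.135,-0.001,-0.03,0,0,-90],
    [-0.135,-0.001,-0.03,0,0,-100]
  ],
  "jaw": 255
}}

```text
t: 25.75
tool_pos: [0.3365, -0.4055, 0.1778]
orientation: [-2.178, -2.26, -0.0]
force: [0.8, 0.2, -0.7]
opening: 0.0006
gripper_force: 0.0
```

```bash
python3 - <<'E'
from h import *
s=robot.read_state();print(s["tool_pos"],s["q"])
u=np.array([.989,-.148]);m=np.array([.521,-.432])-.135*u
for d,z in((.05,.18),(.05,.025)): print(to(np.r_[m-u*d,z],81.5))
E
```

```text
[ 0.3365 -0.4055  0.1778] [-0.9752 -0.0422  1.7408 -0.0004  1.4457 -1.0124]
[  0.8    1.6   -2.2   -0.    -0.17 -79.36]
[  0.5    1.9  152.8   -0.    -0.17 -79.36]
```

Emit:
{"name": "carry_out", "arguments": {
  "rows": [
    [0,0,0,0,0,-10],
    [0,0,0,0,0,-20],
    [0,0,0,0,0,-30],
    [0,0,0,0,0,-40],
    [0,0,0,0,0,-50],
    [0,0.001,0,0,0,-60],
    [0,0.002,0.02,0,0,-70],
    [0,0.002,0.06,0,0,-79.4],
    [0,0.002,0.11,0,0,-79.4],
    [0,0.002,0.15,0,0,-79.4],
    [0,0.002,0.153,0,0,-79.4],
    [0,0.002,0.153,0,0,-79.4]
  ]
}}

```text
t: 27.25
tool_pos: [0.339, -0.4062, 0.0267]
orientation: [-0.241, -3.132, -0.0]
force: [-0.4, -0.1, -0.1]
opening: 0.0006
gripper_force: 0.0
```

```bash
python3 - <<'E'
from h import *
s=robot.read_state();print(s["tool_pos"],s["q"],s["force"])
E_=np.array([.5188,-.4325,.0225]);u=np.array([.989,-.148])
for d in(.14,.02,.01,0): print(to(E_-np.r_[u*d,0],81.5))
E
```

```text
[ 0.339  -0.4062  0.0267] [-0.972   0.1239  1.8633 -0.0005  1.1548 -2.3892] [-0.4333 -0.085  -0.0822]
[-41.7    0.9    4.2    0.    -0.04  -0.29]
[-161.7     1.4     4.1     0.     -0.04   -0.29]
[-171.7     1.5     4.1     0.     -0.04   -0.29]
[-181.7     1.5     4.1     0.     -0.04   -0.29]
```

Emit:
{"name": "carry_out", "arguments": {
  "rows": [
    [-0.025,0,0,0,0,-0.3],
    [-0.036,0,0,0,0,-0.3],
    [-0.044,0,0,0,0,-0.3],
    [-0.054,0,0,0,0,-0.3],
    [-0.065,0.001,0,0,0,-0.3],
    [-0.077,0.001,0,0,0,-0.3],
    [-0.089,0.001,0,0,0,-0.3],
    [-0.101,0.001,0,0,0,-0.3],
    [-0.113,0.001,0,0,0,-0.3],
    [-0.125,0.001,0,0,0,-0.3],
    [-0.137,0.001,0,0,0,-0.3],
    [-0.147,0.001,0,0,0,-0.3]
  ]
}}

```text
t: 28.75
tool_pos: [0.4838, -0.4283, 0.0258]
orientation: [-0.233, -3.131, 0.001]
force: [-8.1, -3.9, 3.4]
opening: 0.001
gripper_force: 3.9
```

Emit:
{"name": "carry_out", "arguments": {
  "rows": [
    [-0.008,0,0,0,0,0],
    [-0.016,0,0,0,0,0],
    [-0.021,0,0,0,0,0],
    [-0.025,0,0,0,0,0],
    [-0.028,0,0,0,0,0]
  ]
}}

```text
t: 29.38
tool_pos: [0.5111, -0.4324, 0.0256]
orientation: [-0.234, -3.131, 0.001]
force: [-7.6, -3.8, 2.1]
opening: 0.0005
gripper_force: 3.3
```

Emit:
{"name": "carry_out", "arguments": {
  "rows": [
    [-0.002,0,0,0,0,0],
    [-0.004,0,0,0,0,0],
    [-0.006,0,0,0,0,0],
    [-0.007,0,0,0,0,0]
  ]
}}

```text
t: 29.88
tool_pos: [0.5181, -0.4332, 0.0255]
orientation: [-0.233, -3.131, 0.0]
force: [-6.7, -3.0, 2.4]
opening: 0.0004
gripper_force: 3.0
```

Emit:
{"name": "carry_out", "arguments": {
  "rows": [
    [-0.001,0,0,0,0,0],
    [-0.002,0,0,0,0,0],
    [-0.003,0,0,0,0,0]
  ]
}}

```text
t: 30.25
tool_pos: [0.5188, -0.4333, 0.0255]
orientation: [-0.234, -3.126, -0.002]
force: [-20.4, 0.9, 11.9]
opening: 0.0008
gripper_force: 10.3
```

Emit:
{"name": "carry_out", "arguments": {
  "rows": [
    [0.01,0,0,0,0,0],
    [0.05,0,0,0,0,0],
    [0.11,0,-0.01,0,0,0],
    [0.16,0,-0.04,0,0,0],
    [0.17,0.05,-0.1,0,0,0],
    [0.17,0.11,-0.15,0,0,0],
    [0.17,0.17,-0.18,0,0,0],
    [0.16,0.23,-0.2,0,0,0],
    [0.16,0.29,-0.2,0,0,0],
    [0.15,0.33,-0.2,0,0,0],
    [0.15,0.33,-0.2,0,0,0],
    [0.15,0.33,-0.2,0,0,0]
  ]
}}

```text
t: 31.75
tool_pos: [0.4226, -0.084, 0.2259]
orientation: [-0.229, -3.133, -0.0]
force: [0.8, -0.1, -0.6]
opening: 0.0002
gripper_force: 0.0
```

```bash
python3 - <<'E'
from h import *
s=robot.read_state();print(s["t"],s["tool_pos"],s["force"])
i0=cv2.imread("pics/top1.png");i1=robot.read_camera("top")[:,:,::-1]
d=cv2.absdiff(cv2.GaussianBlur(i0,(5,5),0),cv2.GaussianBlur(np.ascontiguousarray(i1),(5,5),0)).max(2)
print("drawer region diff mean/max",d[215:245,420:480].mean(),d[215:245,420:480].max(),"bystander regions",d[180:232,150:188].max(),d[178:204,190:250].max(),"shaker",d[190:215,450:478].max())
for n in("press_spot","jar_center","gold_jar","lemon","garlic","shaker"):
  for o in robot.outline_of("top",n)[:2]: print(n,round(o["conf"],2),np.round(o["pixel"],1))
E
```

```text
31.75 [ 0.4226 -0.084   0.2259] [ 0.7808 -0.1319 -0.6454]
drawer region diff mean/max 9.515555555555556 13 bystander regions 12 12 shaker 12
press_spot 0.59 [462.  204.2]
press_spot 0.21 [446.2 227.5]
gold_jar 0.8 [168.8 217.6]
garlic 0.53 [236.7 193. ]
shaker 0.56 [461.1 202.8]
```

The drawer region matches the latched picture taken earlier, the bystanders are unchanged, and the jar no longer shows. Handing in.

```bash
python3 -c "
from plant import robot
print(robot.close_job())"
```

```text
the job is handed in; nothing more can be done
None
```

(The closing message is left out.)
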